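# Close the leaning pantry canister: turn its keyed lid home and clip it

## Task

Close the brass canister that leans towards you in its wooden cradle. Take the lid by its wooden grip and lay it in the slanted mouth with its key well to one side of the notch, resting on the rim; turn it there until the key drops into the notch and the lid lies flush all round. Then swing the steel clip at the front fully up over the lid's tongue, let go, and leave the other things standing where they are.

Things in the scene. Friction and masses are not known exactly. Their poses are not given: they have to be found in the camera images.
- lid: Loose brass lid (about 0.26 kg), at first flat on the worktop, grip up. Origin: centre of its plug's underside; z up through the grip. Plug radius 60.5 mm, z 0 to 14 (lower edge bevelled); flange radius 77.5, z 14 to 21; low dome to z 24.5; grip above. Tongue and key are at its -x side. Home: origin 14 mm below point mouth, axes parallel to the mouth's.
- lid_grip (a point): Middle of the lid's dark wooden grip, z = 45 mm in the lid's frame, axes as the lid's. A bar 68 mm along x, 17 mm thick in y (pinch it across y), from z 28 to 58 in the lid's frame, on a brass foot 12 mm thick.
- lid_key (a point): Root of the key in the flange's underside, at lid (-69, 0, 14) mm. The key is 13 mm wide (y), reaches 7 mm below the flange, out to 74 mm from the lid's axis. Over it a tongue as thick as the flange, 24 mm wide, sticks out to 87 mm from the axis and shows from above. On point notch when the lid is home.
- stand: Fixed dark wooden cradle (base 215 x 150 mm) with the brass canister (146 mm across) and steel rim collar. Origin on the worktop, z up, front -x. Canister leans 30 degrees to -x; mouth centre at (-40, 0, 204) mm here, rear bottom edge at x = +113. Above: wall cabinet, underside 0.65 m over the worktop, from x = 0.57 m back; tall panel at left, y = 0.29 m; fixed bottles and tools behind x = 0.72 m.
- mouth (a point): Centre of the canister's mouth in the plane of the flat rim. z: out of the mouth along the leaning axis; y: level, across; x: in the rim plane, away from the front, rising. Collar inner radius 63, outer 78 mm; the lid's plug has 2.5 mm of play. With its key on the rim the lid stands 7 mm too high on that side.
- notch (a point): Centre of the only notch in the collar, at its front (mouth -x), 69 mm from the axis, in the rim plane; 17 mm wide at its inner end, 24 at its outer, 10 mm deep. Axes as the mouth's.
- clip_hinge (a point): Axis of the clip's hinge (along mouth y), 92 mm in front of the mouth's centre (mouth -x), 12 mm below the rim plane. Fixed to the collar; axes as the mouth's.
- clip (a joint): Angle (rad) of the steel clip on the collar's front: 0 = open, pointing out, 10 degrees below the rim plane; turns about mouth +y to 1.745 (stop) = closed, parallel to the canister's axis, its hook 1.5 mm over the tongue of a lid that is home. It cannot close over a lid that rides on its key. Stays where left (friction 0.035 N m).
- clip_grip (a point): Middle of the clip's black rubber tab, 43 mm from the hinge axis; moves with the clip. Tab 22 mm wide in mouth y (pinch it there; it can pivot between the fingers), 9 mm thick, from 28 to 58 mm from the hinge axis. The hook, 20 to 26 mm from that axis, points 12 mm to the lid's side.
- jigger: Bystander: brass hourglass jigger, 47 mm across, 86 tall, loose. Origin: centre of its underside.
- juice_cup: Bystander: white cup, 64 mm across, 52 tall, loose. Origin: centre of its underside.
- flask: Bystander: brass flask, 85 mm across, 196 tall, loose. Origin: centre of its underside.
- tumbler: Bystander: brass tumbler, 73 mm across, 82 tall, loose. Origin: centre of its underside.
- salt_cellar: Bystander: white salt bowl, 68 mm across, 34 tall, loose. Origin: centre of its underside.
- candle: Bystander: candle in a brown metal cup, 77 mm across, 66 tall, loose. Origin: centre of its underside.

How it is judged:
By the outcome, as a careful person would: the job done as asked, in the order asked, and still so for the second after the job is handed in, with the robot touching nothing.
It also fails if it takes over 66 s, if anything falls off the work surface, if the arm or the gripper's body presses on something with over 40 N, if the wrist force passes 120 N, or if a joint passes its speed limit or range.

## Robot

A 6-joint arm with a two-finger parallel gripper is mounted at the origin on a cart in front of the work surface, level with it; the furniture and walls round the work are solid. World frame = base frame: x ahead of the robot, y to its left, z up, the work surface at z = 0. Lengths are in m, angles in degrees, forces in N, time in s.
With the tool pointing down it reaches from about 0.3 to 0.875 m from the base axis. Payload 6.4 kg.
Tool frame: the origin (TCP) lies on the mounting face of the last link; the fingertips stand 166 mm ahead of it and the grasp point (between the pads) lies 147 mm ahead of it; z points along the fingers, y is the line along which they close (so a half turn about z gives the same grasp; the last joint's range is limited). The gripper opens to 88 mm and grips with 3 to 60 N. Pads are 18 mm wide; open, the fingers measure 123 mm over their backs; the gripper's body (75 mm by 187 mm) begins 45 mm behind the grasp point.
Start: joints at [-78.226, 10.359, 92.074, -0, 77.567, -11.82], TCP at [0.23, -0.527, 0.405] pointing down, gripper open.
Joint ranges: [-171.53, 171.53], [-51.25, 118.39], [17.06, 147.69], [-65.23, 245.23], [0, 150.52], [-178.68, 178.68]. Speed limits (degrees/s): [147.25, 147.25, 172.46, 180, 180, 180].

## Interface

Orientations are given as [roll, pitch, yaw] about the fixed x, y, z axes, in that order (R = Rz(yaw) Ry(pitch) Rx(roll)).
In Python, from bench import env, eyes gives the robot as it stands (env), with the cameras (eyes). Calls block until the motion is done:
- env.move_ptp(position, orientation): joint-space move of the TCP to a pose.
- env.move_linear(position, ori=None, speed=0.15, f_stop=None): straight line of the TCP; ori=None keeps the orientation; speed is the mean speed in m/s. With f_stop (N) it stops when the force on the tool has changed by that much, and returns True; else False.
- env.goto_joints(angles): joint-space move.
- env.ungrasp() and env.gripper_close(grip_force=None): open the fingers fully, or close them until they stop; grip_force is the grip in N (None keeps the last).
- env.hold(seconds).
- env.inverse_kinematics(position, orientation): joint angles nearest the present ones, or None.
- env.get_state(): the state.
- eyes.grab_frame(name): name is "side" or "top" or "wrist"; returns a dict with "color" (480x640x3 uint8, red, green, blue), "intrinsics" (3x3 intrinsics, pixels), "k1" (the pictures are not rectified: a ray, as slopes to the right and down, at radius r is drawn at 1 + k1 r^2 times it, then the intrinsics apply), "pose" (4x4, takes a point from camera to world coordinates). Camera axes: x right, y down, z forward; pixel columns grow to the right and rows downward; lengths in m; the calibration is good to about 2 mm. A picture is of the moment at which its call begins. There is no depth.
A pose or a line that the arm cannot do raises env.Unreachable and nothing moves.
- env.close_job(): hands the job in; it is judged then, once.
The state is a dict: "t": time; "qpos": joint angles; "qd": joint speeds; "joint_torque": joint torques, N m; "position": TCP position; "tool_rot": TCP orientation; "force": force on the tool from outside, world axes, zero at the start; "wrist_torque": the same for the moment, N m; "gripper_width": finger opening in m; "grip_force": force on a finger pad.
Only numpy, scipy, OpenCV 4.12 (cv2) and the standard library are available. Lean on these libraries where they do the work, as an engineer would, in place of code of your own. Each camera call takes 0.05 s, during which the arm holds its last target. There are 200 camera calls.

## Working session

There is one attempt and no reset: what is moved stays moved. The work goes in short steps, each a Python script; the robot and the scene stay as the last script left them, time stands still between calls to the robot, and variables do not carry over. Pictures are saved under pics/ and viewed, at most 10 in all, crops included, and the job is handed in when it is done.

```bash
ls; mkdir -p pics
python3 - <<'E'
from bench import env, eyes
import cv2,numpy as np
for n in ("side","top"):
    f=eyes.grab_frame(n); cv2.imwrite(f"pics/{n}0.png",f["color"][:,:,::-1]); print(n,f["intrinsics"].tolist(),f["k1"],np.round(f["pose"],4).tolist())
print(env.get_state())
E
```

```text
bench.py
pics
side [[464.44906997563004, 0.0, 321.73877740429845], [0.0, 464.44906997563004, 237.40401972425488], [0.0, 0.0, 1.0]] -0.06267983413338367 [[0.6009, -0.342, 0.7224, -0.2594], [-0.799, -0.281, 0.5316, -0.7573], [0.0212, -0.8967, -0.4421, 0.6229], [0.0, 0.0, 0.0, 1.0]]
top [[499.2937633457641, 0.0, 324.02679201719553], [0.0, 499.2937633457641, 241.77917739563676], [0.0, 0.0, 1.0]] -0.08215871193995705 [[0.0265, -0.9976, 0.0633, 0.4831], [-0.9996, -0.0258, 0.0116, -0.1738], [-0.0099, -0.0636, -0.9979, 1.3153], [0.0, 0.0, 0.0, 1.0]]
{'t': 0.1, 'qpos': array([-7.82264235e+01,  1.03979515e+01,  9.21239926e+01,  3.92024368e-04,
        7.75644724e+01, -1.18201615e+01]), 'qd': array([-0.05531187,  0.0152383 , -0.03944981,  0.07889506, -0.02258483,
       -0.00093782]), 'joint_torque': array([-7.18956107e-04, -4.34833682e+01, -3.42692399e+01,  7.02416478e-02,
        3.41201574e-02, -3.84257021e-05]), 'position': array([ 0.23011663, -0.52672002,  0.40391324]), 'tool_rot': array([-1.79915494e+02, -1.80761784e-02,  2.35936399e+01]), 'force': array([-0.71787283, -0.18740914,  0.18559708]), 'wrist_torque': array([ 0.00263541, -0.03022863,  0.01532961]), 'grip_force': 0.0, 'gripper_width': 0.08801899902036868}
```

View pics/side0.png

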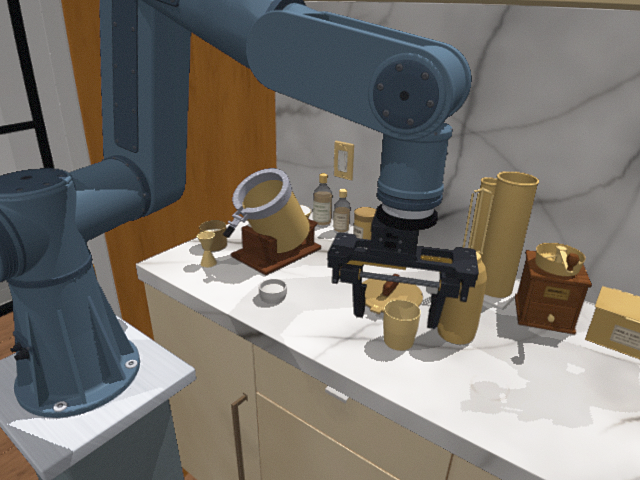

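View pics/top0.png

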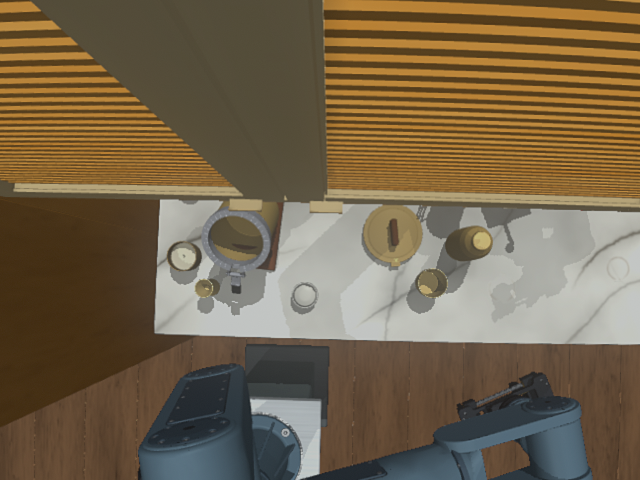

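The side view shows the leaning canister at (275,210) with its clip at (233,225), and the lid behind the gripper at (393,293). In the top view, the mouth is at about (236,240), the clip at (236,285), the lid at (392,235) with its tongue at (396,264). The jigger is at (206,288), salt at (305,295) and tumbler at (432,283).

Run:
```python
import cv2,numpy as np
t=cv2.imread("pics/top0.png"); 
a=cv2.resize(t[195:305,190:290],None,fx=4,fy=4,interpolation=0); b=cv2.resize(t[195:305,350:450],None,fx=4,fy=4,interpolation=0)
cv2.imwrite("pics/crop0.png",np.hstack([a,b]))
h=cv2.cvtColor(t,cv2.COLOR_BGR2HSV)
for p in [(236,208),(206,240),(268,240),(236,285),(236,275),(392,215),(370,240),(394,232),(396,264),(430,225),(236,230),(330,260)]: print(p,h[p[1],p[0]])
```

```text
(236, 208) [ 21  86 178]
(206, 240) [115  12 133]
(268, 240) [111  12 144]
(236, 285) [114  11 119]
(236, 275) [107  13 137]
(392, 215) [ 21 101 151]
(370, 240) [ 21  96 138]
(394, 232) [ 12 106  94]
(396, 264) [ 21 101 162]
(430, 225) [ 26  17 104]
(236, 230) [20 94 98]
(330, 260) [ 34  10 178]
```

View pics/crop0.png

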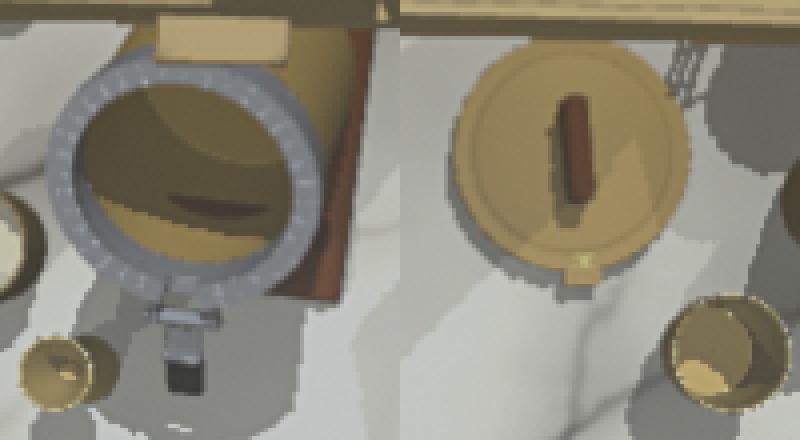

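The crop shows the collar's inner ellipse, about x 78–292 and y 85–262 in crop pixels. The clip points straight toward the robot with its black tab at crop (186,375). The lid's tongue also faces the robot, at crop (583,280), and its grip runs from (574,95) to (580,205).

```bash
cat > h.py <<'E'
from bench import env, eyes
import cv2,numpy as np
from scipy.spatial.transform import Rotation as Rn
from scipy.optimize import least_squares
def rays(f,px):
    K=f["intrinsics"];k=f["k1"];T=f["pose"]
    d=cv2.undistortPoints(np.float64(px).reshape(-1,1,2),K,np.array([k,0,0,0,0.])).reshape(-1,2)
    return T[:3,3], np.c_[d,np.ones(len(d))]@T[:3,:3].T
def plane(f,px,p0,n):
    o,d=rays(f,px); s=((np.array(p0)-o)@n)/(d@n); return o+d*s[:,None]
def zpl(f,px,z): return plane(f,px,[0,0,z],np.array([0,0,1.]))
def proj(f,P):
    T=f["pose"]; c=(np.atleast_2d(P)-T[:3,3])@T[:3,:3]
    return cv2.projectPoints(c.reshape(-1,1,3),np.zeros(3),np.zeros(3),f["intrinsics"],np.array([f["k1"],0,0,0,0.]))[0].reshape(-1,2)
def mouthR(yaw): # yaw deg of stand; x rising away, z leaning to -x
    return (Rn.from_euler('z',yaw,degrees=True)*Rn.from_euler('y',-30,degrees=True)).as_matrix()
def tcpT():
    s=env.get_state(); T=np.eye(4); T[:3,:3]=Rn.from_euler('xyz',s["tool_rot"],degrees=True).as_matrix(); T[:3,3]=s["position"]; return T
def eul(R): return Rn.from_matrix(R).as_euler('xyz',degrees=True)
E
python3 - <<'E'
from h import *
f=eyes.grab_frame("top"); np.set_printoptions(precision=4,suppress=True)
c=lambda u,v:(190+u/4,195+v/4); d=lambda u,v:(350+(u-400)/4,195+v/4)
print("lid c",zpl(f,[d(571,157)],.018),"grip",zpl(f,[d(574,95),d(580,205)],.058),"tongue",zpl(f,[d(583,282)],.018))
print("mouth",zpl(f,[c(185,173)],.204),"tab",zpl(f,[c(186,378)],.15))
print("base corner",zpl(f,[c(340,302)],.0))
print("tumbler",zpl(f,[(432,283)],.06),"flask",zpl(f,[(482,240)],.196),"jig",zpl(f,[(204,288)],.086),"candle",zpl(f,[(184,256)],.066),"salt",zpl(f,[(305,295)],.034))
w=eyes.grab_frame("wrist"); print(np.linalg.inv(tcpT())@w["pose"],w["intrinsics"][0,0])
E
```

```text
lid c [[ 0.5897 -0.3373  0.018 ]] grip [[ 0.6258 -0.3335  0.058 ]
 [ 0.5562 -0.3385  0.058 ]] tongue [[ 0.5085 -0.3466  0.018 ]]
mouth [[0.5564 0.036  0.204 ]] tab [[0.4401 0.0412 0.15  ]]
base corner [[ 0.4874 -0.0314  0.    ]]
tumbler [[ 0.466  -0.4331  0.06  ]] flask [[ 0.5674 -0.5174  0.196 ]] jig [[0.4389 0.1341 0.086 ]] candle [[0.5172 0.1934 0.066 ]] salt [[ 0.4268 -0.1139  0.034 ]]
[[ 0.0005 -0.9549 -0.2969  0.0757]
 [ 1.      0.0006 -0.0003 -0.0005]
 [ 0.0005 -0.2969  0.9549  0.0197]
 [ 0.      0.      0.      1.    ]] 420.84176672133447
```

Run:
```python
from h import *
np.set_printoptions(precision=3,suppress=True)
def snap(n):
    w=eyes.grab_frame("wrist"); cv2.imwrite(f"pics/{n}.png",w["color"][:,:,::-1]); np.savez(f"{n}.npz",**w)
R=mouthR(0); Rt=R@np.diag([1,-1,-1.]); m=np.array([.556,.036,.204])
p=m+R@[-.02,0,.37]; print(p,eul(Rt),env.inverse_kinematics(p,eul(Rt)))
env.move_ptp(p,eul(Rt)); snap("wm"); print(env.get_state()["t"],env.get_state()["qpos"])
Rl=Rn.from_euler('z',5,degrees=True).as_matrix()@np.diag([1,-1,-1.])
env.move_ptp([.57,-.34,.34],eul(Rl)); snap("wl"); print(env.get_state()["t"],env.get_state()["qpos"])
cv2.imwrite("pics/w2.png",cv2.resize(np.hstack([cv2.imread("pics/wm.png"),cv2.imread("pics/wl.png")]),(800,300)))
```

```text
[0.354 0.036 0.514] [180. -30.   0.] [-17.274 -36.958 120.066   9.196  68.28   71.499]
2.4333 [-17.336 -36.908 120.047   9.186  68.278  71.485]
4.125 [-40.972  24.571  81.545   0.015  73.757  43.971]
```

View pics/w2.png

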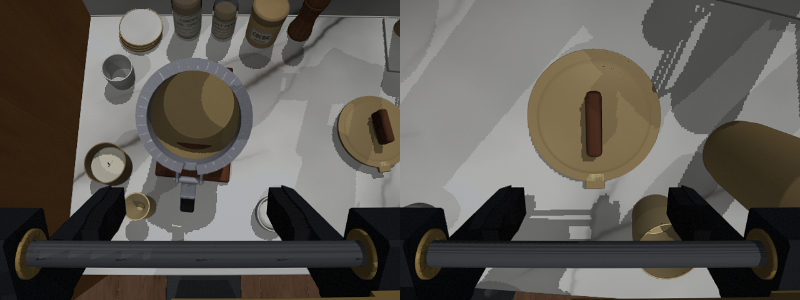

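The left half shows the collar ring centred at about (195,115) with the clip and black tab below it at (187,203). The right half shows the lid at (594,117), its grip vertical and its tongue at (594,181).

```bash
cat > meas.py <<'E'
from h import *
np.set_printoptions(precision=4,suppress=True)
def circ(P,r):
    fn=lambda c:np.hypot(P[:,0]-c[0],P[:,1]-c[1])-r
    s=least_squares(fn,P.mean(0),loss='soft_l1',f_scale=.0007); return s.x,np.sqrt(np.median(fn(s.x)**2)),least_squares(lambda c:np.hypot(P[:,0]-c[0],P[:,1]-c[1])-c[2],[*s.x,r],loss='soft_l1',f_scale=.0007).x
def big(m,near):
    cs,_=cv2.findContours(m,cv2.RETR_EXTERNAL,cv2.CHAIN_APPROX_NONE)
    cs=[c for c in cs if len(c)>40]
    return min(cs,key=lambda c:abs(-cv2.pointPolygonTest(cv2.convexHull(c),near,True)) if cv2.pointPolygonTest(cv2.convexHull(c),near,False)<0 else -cv2.contourArea(c))
def load(n): return {k:v for k,v in np.load(n+".npz").items()}
if __name__=="__main__":
    f=load("wl"); f["k1"]=float(f["k1"]); h=cv2.cvtColor(f["color"],cv2.COLOR_RGB2HSV)
    m=((h[...,1]>70)).astype(np.uint8)*255; m=cv2.morphologyEx(m,cv2.MORPH_OPEN,np.ones((3,3)))
    c=big(m,(330.,187.)).reshape(-1,2); P=zpl(f,c,.021)[:,:2]
    C,e,fr=circ(P,.0775); print("lid",C,e,fr,c.min(0),c.max(0))
    r=np.hypot(*(P-C).T); tg=P[(r>.083)]; d=C-tg.mean(0); print("tongue yaw",np.degrees(np.arctan2(d[1],d[0])),len(tg),r.max())
    g=((h[...,0]<16)&(h[...,2]<130)&(h[...,1]>90)).astype(np.uint8)*255
    g[:, :260]=0; g[:,370:]=0; g[270:]=0
    gc=max(cv2.findContours(g,0,1)[0],key=cv2.contourArea); (q,s,a)=cv2.minAreaRect(gc); bp=cv2.boxPoints((q,s,a))
    print("grip px",q,s,a); B=zpl(f,bp,.056)[:,:2]; print("grip",zpl(f,[q],.056),B)
    f=load("wm"); f["k1"]=float(f["k1"]); h=cv2.cvtColor(f["color"],cv2.COLOR_RGB2HSV)
    m=((h[...,0]>100)&(h[...,0]<130)&(h[...,1]>8)&(h[...,2]>60)).astype(np.uint8)*255; m[300:]=0
    m=cv2.morphologyEx(m,cv2.MORPH_OPEN,np.ones((3,3)))
    c=big(m,(312.,184.)).reshape(-1,2); print("collar px",c.min(0),c.max(0))
    b=(h[...,2]<45).astype(np.uint8)*255; b[:295]=0;b[345:]=0;b[:,:280]=0;b[:,325:]=0
    bc=max(cv2.findContours(b,0,1)[0],key=cv2.contourArea); tp=cv2.minAreaRect(bc); print("tab",tp)
    M=np.array([.556,.036,.204]); yaw=0.
    for i in range(6):
        R=mouthR(yaw); Q=(plane(f,c,M,R[:,2])-M)@R
        ok=(Q[:,0]>-.068)
        C,e,fr=circ(Q[ok][:,:2],.078)
        Q2=(plane(f,[tp[0]],M-R[:,2]*.0175,R[:,2])-M)@R
        M1=M+R@[C[0],C[1],0]
        # keep z=.204: slide along view ray
        o=f["pose"][:3,3]; M=o+(M1-o)*(.204-o[2])/(M1[2]-o[2])
        dy=np.degrees(np.arctan2(-(Q2[0,1]-C[1]),-(Q2[0,0]-C[0]))); yaw+=dy*.9
        print(M,yaw,e,fr,Q2-[*C,0])
    cv2.imwrite("pics/mask.png",np.hstack([m,b]))
E
python3 meas.py
```

```text
lid [ 0.5907 -0.3353] 0.0009765578301257082 [ 0.5913 -0.3352  0.0766] [204  78] [416 301]
tongue yaw 5.844936375006043 35 0.08614820071278015
grip px (309.38641357421875, 198.0012969970703) (104.14100646972656, 26.22557830810547) 89.34893798828125
grip [[ 0.5936 -0.3348  0.056 ]] [[ 0.6252 -0.3236]
 [ 0.6268 -0.3397]
 [ 0.5595 -0.3468]
 [ 0.5578 -0.3295]]
collar px [217  93] [404 299]
tab ((299.2919006347656, 327.9137268066406), (22.086585998535156, 21.445362091064453), 4.085616588592529)
[0.5485 0.0385 0.204 ] -4.105727418919377 0.0003799967280054308 [-0.0076  0.0025  0.0786] [[-0.1385  0.0111 -0.0175]]
[0.5479 0.039  0.204 ] -5.07905013138638 0.0002304176392260998 [-0.0005  0.0005  0.0778] [[-0.1371  0.0026 -0.0175]]
[0.5478 0.0392 0.204 ] -5.297523688340995 0.0002613066099353979 [0.0001 0.0001 0.0777] [[-0.1369  0.0006 -0.0175]]
[0.5478 0.0392 0.204 ] -5.346630694103888 0.00026435500365812326 [0.0002 0.     0.0777] [[-0.1369  0.0001 -0.0175]]
[0.5478 0.0392 0.204 ] -5.357646491892088 0.00026547312627110686 [0.0002 0.     0.0777] [[-0.1369  0.     -0.0175]]
[0.5478 0.0392 0.204 ] -5.360117026284756 0.00026552575671420775 [0.0002 0.     0.0777] [[-0.1369  0.     -0.0175]]
```

```bash
cat >> h.py <<'E'
def wait_lin(*a,**k):
    return env.move_linear(*a,**k)
E
python3 - <<'E'
from h import *
from meas import circ,big
np.set_printoptions(precision=4,suppress=True)
Rl=Rn.from_euler('z',5.85,degrees=True).as_matrix()@np.diag([1,-1,-1.])
env.move_ptp([.591,-.335,.235],eul(Rl))
print("hit",env.move_linear([.591,-.335,.195],speed=.08,f_stop=10))
env.gripper_close(50); s=env.get_state(); print(s["t"],s["gripper_width"],s["grip_force"],s["force"],s["position"],s["tool_rot"])
print(env.move_linear([.59,-.335,.27],speed=.12))
f=eyes.grab_frame("wrist"); cv2.imwrite("pics/g.png",f["color"][:,:,::-1]); np.savez("g.npz",**f)
h=cv2.cvtColor(f["color"],cv2.COLOR_RGB2HSV)
T=tcpT(); z=.174; p0=T[:3,3]+T[:3,2]*z
m=((h[...,1]>70)).astype(np.uint8)*255; m=cv2.morphologyEx(m,cv2.MORPH_OPEN,np.ones((3,3)))
c=big(m,(320.,240.)).reshape(-1,2); Q=(plane(f,c,p0,T[:3,2])-T[:3,3])@T[:3,:3]
ok=Q[:,0]>-.01; print(circ(Q[ok][:,:2],.0775),c.min(0),c.max(0))
s=env.get_state(); print(s["t"],s["gripper_width"],s["force"],s["qpos"])
E
```

```text
hit False
6.3583 0.016330100117667817 49.999914430081844 [ 0.1899 -0.0469 -0.2381] [ 0.591 -0.335  0.195] [179.9965  -0.0013   5.849 ]
False
(array([-0.0002,  0.0002]), np.float64(0.00033309567575496587), array([0.0318, 0.0001, 0.052 ])) [123 108] [504 385]
7.1833 0.01666454240981833 [ 0.3413 -0.9793 -1.194 ] [-39.5882  30.8835  81.5376  -0.0006  67.7052  44.5626]
```

View pics/g.png

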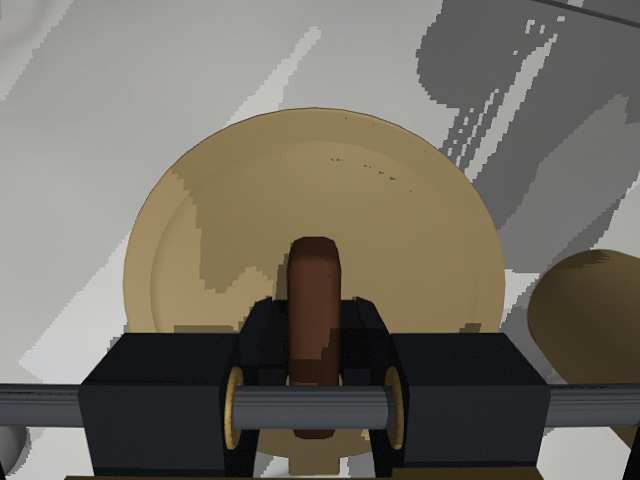

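The lid is held squarely and centred on the tool, with its rim top at (312,108) and the tongue at (313,467). The fit puts its centre within 0.2 mm of the tool axis.

```bash
cat >> h.py <<'E'
M=np.array([.5478,.0392,.204]); YAW=-5.36; RM=mouthR(YAW)
def pose(h,phi,G=.195):
    R=RM@Rn.from_euler('z',phi,degrees=True).as_matrix()
    return M+RM[:,2]*(h-.014+G), eul(R@np.diag([1,-1,-1.]))
def height(G=.195):
    d=(env.get_state()["position"]-M)@RM; return d[2]-G+.014
def fz(): 
    return env.get_state()["force"]@RM
E
python3 - <<'E'
from h import *
np.set_printoptions(precision=4,suppress=True)
for phi in (35,-35,0):
    print(phi,env.inverse_kinematics(*pose(.0,phi)),env.inverse_kinematics(*pose(.09,phi)))
phi=35
env.move_linear([.47,-.27,.40],speed=.25)
env.move_ptp(*pose(.08,phi)); print(env.get_state()["t"])
env.move_linear(pose(.03,phi)[0],speed=.1); env.hold(.2); print("free",fz(),height())
hit=env.move_linear(pose(-.002,phi)[0],speed=.03,f_stop=6)
print(hit,height(),fz(),(env.get_state()["position"]-M)@RM,env.get_state()["t"])
f=eyes.grab_frame("wrist"); cv2.imwrite("pics/p.png",f["color"][:,:,::-1])
f=eyes.grab_frame("side"); cv2.imwrite("pics/ps.png",cv2.resize(f["color"][120:300,150:390,::-1],None,fx=3,fy=3))
E
```

```text
35 [ -9.5787 -10.9235 121.0008   3.2779  40.0362  48.8341] [-10.1616 -23.472  120.8273   3.0131  52.77    49.0152]
-35 [ -9.5787 -10.9235 121.0008   3.2779  40.0362 118.8341] [-10.1616 -23.472  120.8273   3.0131  52.77   119.0152]
0 [ -9.5787 -10.9235 121.0008   3.2779  40.0362  83.8341] [-10.1616 -23.472  120.8273   3.0131  52.77    84.0152]
9.3
free [-1.1233  0.1132 -2.1063] 0.030627638838804996
True 0.005367053950829636 [0.745  0.9632 5.0969] [0.0001 0.0002 0.1864] 10.9333
```

View pics/ps.png

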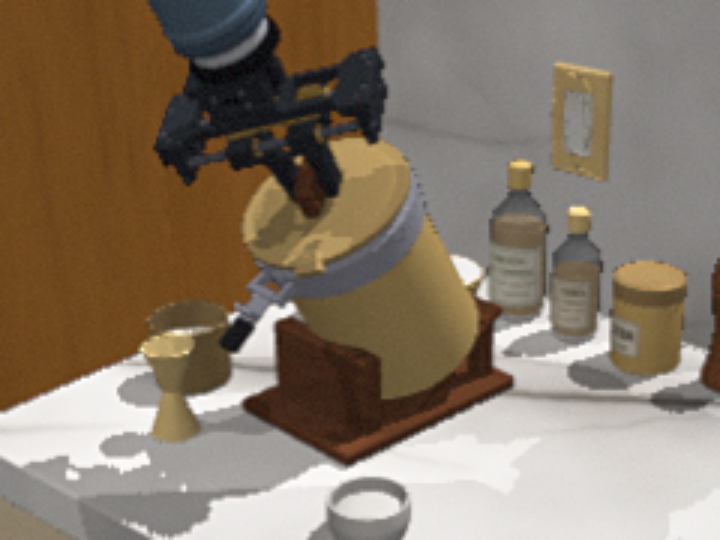

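The lid's plug is in the mouth with the tongue to the right of the clip, at about (310,268), so it rests on its key. Next I turn it towards the notch.

Run:
```python
from h import *
np.set_printoptions(precision=4,suppress=True)
h0=height(); print(h0)
for phi in (24,14,7,4,2.5): 
    env.move_ptp(*pose(h0,phi)); print(phi,height(),fz(),env.get_state()["t"])
for phi in (2.5,1.5,.5,-.5,-1.5,-2.5,-3.5,-4.5):
    env.move_ptp(*pose(h0,phi))
    hit=env.move_linear(pose(-.003,phi)[0],speed=.03,f_stop=8)
    hh=height(); print(phi,hit,hh,fz(),env.get_state()["wrist_torque"],env.get_state()["t"])
    if hh<.0015: break
    env.move_linear(pose(h0,phi)[0],speed=.05)
```

```text
0.005533592700446942
24 0.005628606364909848 [0.5908 2.2007 3.6637] 11.3333
14 0.005516034644558536 [-1.299   1.6653  3.0413] 11.625
7 0.005446431005305995 [0.1496 1.6368 2.6166] 11.875
4 0.005419487933010546 [-1.3565 -0.9681  2.2873] 12.125
2.5 0.005330412712725456 [ 0.2379 -1.5366  0.3988] 12.375
2.5 True -0.00047317655495208825 [ 0.555  -0.5961  2.1635] [0.044  0.0143 0.0011] 12.9
```

Run:
```python
from h import *
np.set_printoptions(precision=4,suppress=True)
for phi in (1.5,0,):
    env.move_ptp(*pose(-.0005,phi)); print(phi,height(),fz(),env.get_state()["wrist_torque"]@RM)
print(env.move_linear(pose(-.006,0)[0],speed=.02,f_stop=15),height(),fz(),env.get_state()["wrist_torque"]@RM,env.get_state()["t"])
f=eyes.grab_frame("wrist"); cv2.imwrite("pics/q.png",f["color"][:,:,::-1])
f=eyes.grab_frame("side"); cv2.imwrite("pics/qs.png",cv2.resize(f["color"][150:270,200:320,::-1],None,fx=5,fy=5,interpolation=2))
```

```text
1.5 -0.0004963271551942771 [1.2503 1.0888 1.6626] [0.2246 0.0589 0.0003]
0 -0.0004854573672234807 [0.875  0.1484 0.5777] [ 0.1735  0.1165 -0.0669]
True -0.0005886905873042757 [-0.9058 -0.3489  6.4853] [-0.1474  0.1773 -0.1136] 13.6083
```

View pics/qs.png

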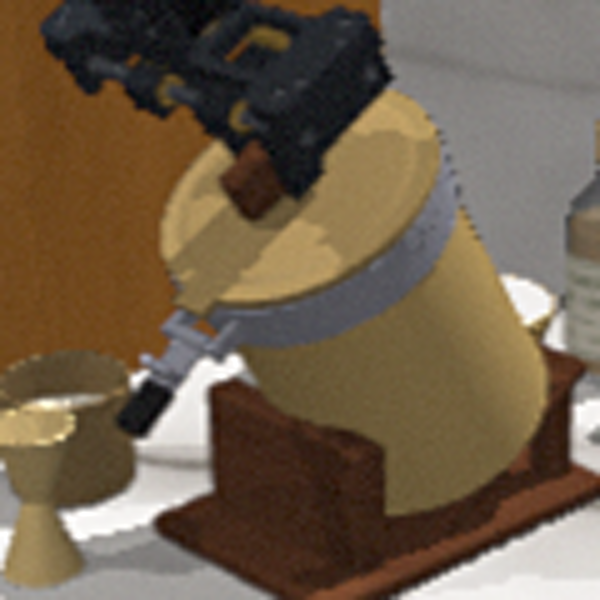

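The lid lies flush with its tongue over the clip, at about (195,300), and stops solidly at home height. Now the clip.

```bash
cat >> h.py <<'E'
TILT=0.
def rt(t=0): return RM@Rn.from_euler('y',t,degrees=True).as_matrix()@np.diag([1,-1,-1.])
def gp(x,z,t=0,y=0):  # TCP with grasp point at mouth (x,y,z)
    R=rt(t); return M+RM@[x,y,z]-R[:,2]*.147, eul(R)
def tab(a,r=.043,back=0.,t=0):
    a=np.radians(a); Rr=rt(t); off=-(RM.T@Rr[:,2])*back
    return gp(-.092-r*np.cos(a)+off[0],-.012+r*np.sin(a)+off[2],t)
E
python3 - <<'E'
from h import *
np.set_printoptions(precision=1,suppress=True)
for t in (0,15,-15,30):
    for a in (-10,40,93): print(t,a,env.inverse_kinematics(*tab(a,back=.003,t=t)))
env.ungrasp(); print(env.move_linear(pose(.08,0)[0],speed=.15)); print(env.get_state()["t"],env.get_state()["force"])
f=eyes.grab_frame("wrist"); cv2.imwrite("pics/r.png",f["color"][:,:,::-1]); np.savez("r.npz",**f)
E
```

```text
0 -10 [-11.  -12.5 137.6   6.6  25.2  79.2]
0 40 [-11.2 -19.8 137.5   5.4  32.6  80.4]
0 93 [-10.7 -19.4 133.1   4.5  36.5  81.8]
15 -10 [ -9.8  -5.4 127.3   1.7  43.2  84.5]
15 40 [ -9.9 -11.  127.1   1.6  49.   84.5]
15 93 [ -9.7 -10.5 122.7   1.4  52.9  85. ]
-15 -10 [-12.5 -14.7 146.8  58.4   6.   26.7]
-15 40 [-12.9 -25.4 147.4  22.1  14.2  63.2]
-15 93 [-12.1 -25.6 143.1  15.4  18.3  70.5]
30 -10 [ -9.    3.8 116.8  -0.   59.4  86.3]
30 40 [ -9.1  -0.9 116.7  -0.   64.2  86.3]
30 93 [ -8.9  -0.5 112.3  -0.   68.2  86.5]
False
15.525 [ 0.3 -0.   0.9]
```

View pics/r.png

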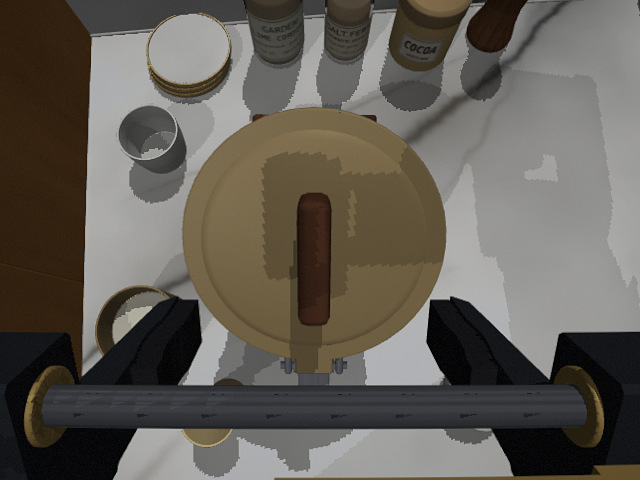

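The lid is seated, its tongue centred over the clip at about (313,365). Moving to the tab.

Run:
```python
from h import *
np.set_printoptions(precision=3,suppress=True)
p,o=tab(-10,back=.075); env.move_linear(p,o,speed=.15)
f=eyes.grab_frame("wrist"); cv2.imwrite("pics/c0.png",f["color"][:,:,::-1])
print(env.move_linear(tab(-10,back=.003)[0],speed=.1,f_stop=6)); print(fz())
env.gripper_close(20); s=env.get_state(); print(s["gripper_width"],s["grip_force"],fz(),s["t"])
```

```text
False
[-0.202 -0.774 -0.617]
0.02161023714535226 19.999907333403826 [-0.054  2.668 -1.229] 18.6333
```

Run:
```python
from h import *
np.set_printoptions(precision=3,suppress=True)
for a in np.r_[0:91:10,93,95]:
    hit=env.move_linear(tab(a,back=.003)[0],speed=.06,f_stop=20)
    s=env.get_state(); print(a,hit,s["gripper_width"],fz(),s["t"])
    if hit: break
f=eyes.grab_frame("side"); cv2.imwrite("pics/cs.png",cv2.resize(f["color"][150:270,180:340,::-1],None,fx=5,fy=5,interpolation=2))
```

```text
0 False 0.021779284108229983 [-0.396  3.63  -1.857] 18.9083
10 False 0.021774100510992454 [-1.85   2.914 -1.571] 19.1833
20 False 0.02157417339653806 [-3.473  3.84   0.875] 19.4583
30 False 0.0219353869556413 [-5.105  3.716  2.092] 19.7333
40 False 0.0217143022956653 [-7.382  1.98   3.057] 20.0083
50 False 0.021641074584033086 [-7.607  1.225  6.665] 20.2833
60 False 0.02161166014769512 [-8.038  2.409  9.347] 20.5583
70 False 0.02175080341743075 [-8.012  2.42   9.248] 20.8333
80 False 0.021716689348456164 [-6.259  3.17   5.997] 21.1083
90 False 0.021496101939525322 [-3.324  4.517  1.423] 21.3833
93 False 0.02182927609816373 [-3.777  3.326  2.667] 21.6333
95 False 0.021527414676415564 [-5.627  3.577  3.075] 21.8833
```

View pics/cs.png

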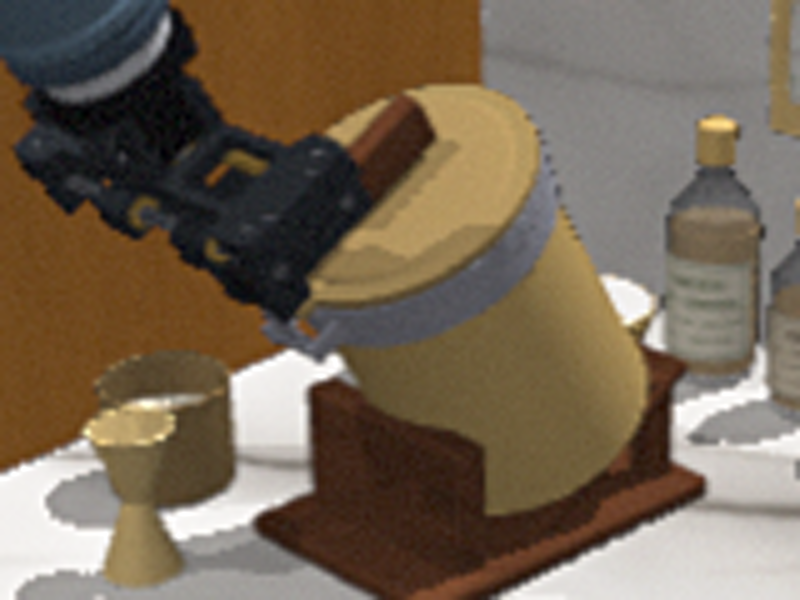

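The clip is up, with the gripper over its tab. I'll push gently against the stop, let go, retract and check.

Run:
```python
from h import *
np.set_printoptions(precision=3,suppress=True)
p0=env.get_state()["position"]
hit=env.move_linear(p0+RM@[.007,0,0],speed=.03,f_stop=10); print(hit,(env.get_state()["position"]-p0)@RM,fz())
env.ungrasp(); p=env.get_state()["position"]
print(env.move_linear(p+RM@[0,0,.10],speed=.15)); R=rt()
f=eyes.grab_frame("wrist"); a=f["color"][:,:,::-1]
env.move_linear(p+RM@[-.07,0,.2],speed=.2); env.hold(.3)
w=eyes.grab_frame("wrist")["color"][:,:,::-1]
f=eyes.grab_frame("side"); b=cv2.resize(f["color"][150:270,180:340,::-1],(640,480),interpolation=2)
t=cv2.resize(eyes.grab_frame("top")["color"][195:305,170:317,::-1],(640,480),interpolation=2)
cv2.imwrite("pics/fin.png",cv2.resize(np.vstack([np.hstack([a,w]),np.hstack([b,t])]),(800,600),interpolation=cv2.INTER_AREA))
print(env.get_state()["t"],fz())
```

```text
True [ 0.003  0.    -0.   ] [-2.128 -1.339 10.922]
FalseTraceback (most recent call last):
  File "<stdin>", line 8, in <module>
host.Unreachable: the arm cannot follow that straight line within its joint ranges
```

Run:
```python
from h import *
a=eyes.grab_frame("wrist")["color"][:,:,::-1]
p=env.get_state()["position"]
try: env.move_linear(p+np.array([-.03,0,.06]),speed=.2)
except env.Unreachable: print("stay")
env.hold(.3)
w=eyes.grab_frame("wrist")["color"][:,:,::-1]
f=eyes.grab_frame("side"); b=cv2.resize(f["color"][150:270,180:340,::-1],(640,480),interpolation=2)
t=cv2.resize(eyes.grab_frame("top")["color"][195:305,170:317,::-1],(640,480),interpolation=2)
cv2.imwrite("pics/fin.png",cv2.resize(np.vstack([np.hstack([a,w]),np.hstack([b,t])]),(800,600),interpolation=cv2.INTER_AREA))
print(env.get_state()["t"],fz())
```

```text
25.0917 [-0.09967639 -0.69409699 -0.02696877]
```

View pics/fin.png

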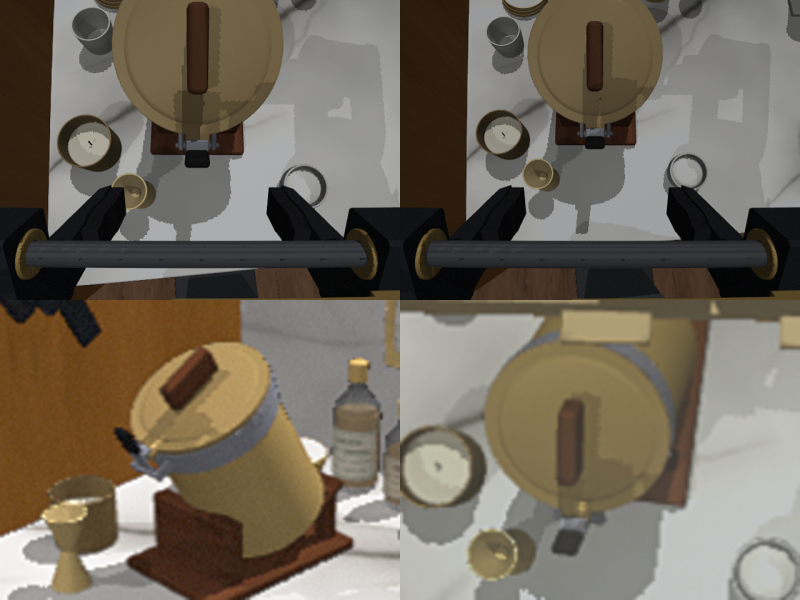

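The lid is flush and the bystanders are standing, but in the side view the tab at (126,440) doesn't look parallel to the canister axis. I'll compute the clip angle.

```bash
cat > ang.py <<'E'
from h import *
np.set_printoptions(precision=1,suppress=True)
def T(a,r=.043): 
    a=np.radians(a); return M+RM@[-.092-r*np.cos(a),0,-.012+r*np.sin(a)]
for n,roi in (("side",(215,250,185,240)),("wrist",(280,340,180,250)),("top",(220,250,265,305))):
    f=eyes.grab_frame(n); v=f["color"].max(2); x0,x1,y0,y1=roi
    m=(v<50).astype(np.uint8); k=np.zeros_like(m); k[y0:y1,x0:x1]=m[y0:y1,x0:x1]
    c=cv2.findContours(k,0,1)[0]; c=max(c,key=cv2.contourArea); r=cv2.minAreaRect(c)
    print(n,"black",np.array(r[0]),np.array(r[1]),[ (a,proj(f,T(a))[0]) for a in (45,60,70,80,90)])
E
python3 ang.py
```

```text
side black [230.3 205.8] [12.8  4.7] [(45, array([224.3, 218. ])), (60, array([225.4, 213.6])), (70, array([226.7, 210.8])), (80, array([228.3, 208.2])), (90, array([230.2, 205.9]))]
wrist black [309.5 217. ] [42. 59.] [(45, array([311.6, 261.4])), (60, array([311.5, 253.5])), (70, array([311.5, 246.3])), (80, array([311.4, 237.8])), (90, array([311.4, 228.3]))]Traceback (most recent call last):
  File "ang.py", line 8, in <module>
    c=cv2.findContours(k,0,1)[0]; c=max(c,key=cv2.contourArea); r=cv2.minAreaRect(c)
                                    ~~~^^^^^^^^^^^^^^^^^^^^^^^
ValueError: max() iterable argument is empty
```

```bash
python3 -c "
from bench import env, eyes
print(env.close_job())"
```

```text
the job is handed in; nothing more can be done
None
```

The job is handed in: the lid is seated flush with its key in the notch, the clip is fully up at its stop (90° in the side view), the gripper is clear, and the bystanders near the canister (candle, jigger, salt cellar) were still standing in the last pictures. I took no closing picture of the other bystanders, and the robot clock read about 25 s of the 66 s allowed.

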